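# Release the long stoppers from the gravity dispenser

## Task

Two stopper dispensers stand on the counter, one loaded with three long boxwood stoppers and the other with three short ones. On the one with the long stoppers, press the paddle of the rocker down with the fingertips so that the gate at the far end lifts, keep it down until all three stoppers have rolled into the tray, and then let go so that the gate drops shut. Do not touch the stoppers or the gate, and leave the other dispenser and the things lying about as they are.

Things in the scene. Friction and masses are not known exactly. Their poses are not given: they have to be found in the camera images.
- long: Dispenser with the long (54 mm) stoppers, fixed: oak base 330 x 101 x 10 mm, chute falling 13 deg to +x (away from the robot), 57 mm between its walls, tray below its outlet. A steel rocker frame straddles the chute, pivoted on brass ears, paddle at -x, gate at +x; top 135 mm. Origin on the counter, base spans x -170 to 160 mm, z up. The two dispensers may change sides.
- long_lever (a joint): Rocker hinge of the long-stopper dispenser, rad: 0 at rest (gate shut), grows as the paddle is pressed; hard stop at 0.34, paddle centre then 32 mm lower. Stoppers pass under the gate from about 0.2 on. A return spring pushes back with about 3 N at the paddle at first and 5 N at the stop, and shuts the gate by itself when the paddle is let go.
- long_paddle (a point): Pressing paddle of the long-stopper dispenser: pale wooden board 40 x 44 x 10 mm (along chute x across x thick) on the brass cross bar at the rocker's raised end on the robot's side. This point: centre of its top face, 124 mm above the counter at rest, 128 mm to -x of the dispenser's origin. The face slopes 13 deg at rest (robot side higher), 6 deg the other way at the stop.
- long_gate (a point): Brass gate plate of the long-stopper dispenser, hanging across the lower end of the chute from the far end of the rocker, 55 mm wide, 34 mm high, 3 mm thick. This point: middle of its lower edge; at full press the edge clears the chute floor by 38 mm.
- long_tray (a point): Centre of the floor of the tray of the long-stopper dispenser, 17 mm above the counter; axes as its dispenser. Inside, the tray is 100 mm long (x) and 67 mm wide (y), side walls 43 mm and end wall 46 mm above the counter; the floor falls 7 degrees towards the end wall.
- long_stopper1: Boxwood stopper of the long-stopper dispenser, a pale cylinder 24 mm across and 54 mm long with two fine turned lines, lying across the chute (its y is its length; it turns as it rolls). Origin at its centre. Number 1 of 3 counted from the gate uphill.
- long_stopper2: Boxwood stopper of the long-stopper dispenser, a pale cylinder 24 mm across and 54 mm long with two fine turned lines, lying across the chute (its y is its length; it turns as it rolls). Origin at its centre. Number 2 of 3 counted from the gate uphill.
- long_stopper3: Boxwood stopper of the long-stopper dispenser, a pale cylinder 24 mm across and 54 mm long with two fine turned lines, lying across the chute (its y is its length; it turns as it rolls). Origin at its centre. Number 3 of 3 counted from the gate uphill.
- short: Dispenser with the short (33 mm) stoppers, fixed: oak base 330 x 80 x 10 mm, chute falling 13 deg to +x (away from the robot), 36 mm between its walls, tray below its outlet. A steel rocker frame straddles the chute, pivoted on brass ears, paddle at -x, gate at +x; top 135 mm. Origin on the counter, base spans x -170 to 160 mm, z up. The two dispensers may change sides.
- short_lever (a joint): Rocker hinge of the short-stopper dispenser, rad: 0 at rest (gate shut), grows as the paddle is pressed. To be left alone.
- short_gate (a point): Brass gate plate of the short-stopper dispenser, hanging across the lower end of the chute from the far end of the rocker, 34 mm wide, 34 mm high, 3 mm thick. This point: middle of its lower edge; at full press the edge clears the chute floor by 38 mm.
- short_stopper1: Boxwood stopper of the short-stopper dispenser, a pale cylinder 24 mm across and 33 mm long with two fine turned lines, lying across the chute (its y is its length; it turns as it rolls). Origin at its centre. Number 1 of 3 counted from the gate uphill.
- short_stopper2: Boxwood stopper of the short-stopper dispenser, a pale cylinder 24 mm across and 33 mm long with two fine turned lines, lying across the chute (its y is its length; it turns as it rolls). Origin at its centre. Number 2 of 3 counted from the gate uphill.
- short_stopper3: Boxwood stopper of the short-stopper dispenser, a pale cylinder 24 mm across and 33 mm long with two fine turned lines, lying across the chute (its y is its length; it turns as it rolls). Origin at its centre. Number 3 of 3 counted from the gate uphill.
- thermometer: Bystander: bronze wine thermometer in a brass tube case lying on the counter, 155 mm long, 20 mm across; origin under its middle, x along it.
- corkscrew: Bystander: double-helix corkscrew lying flat, horn handle 100 mm long (along y) and 24 mm across, worm 110 mm along +x; origin under the middle of the handle.
- collar: Bystander: blue enamel bottle collar, a ring 48 mm across and 22 mm high; origin under its centre.
There are look-alikes about, which are no part of the job. Leave any black look-alike of the long_stopper2 alone. What is shaped like the long_stopper1 but orange is not meant.

How it is judged (in metres and radians):
On the way, in this order (a step that is already met when the one before it is completed fails the run):
1. the paddle of the long-stopper dispenser is being pressed down by the fingers and its gate is rising (value of joint long_lever above 0.1 rad and contact force between the fingers and long_paddle_board above 0.5 N), for 0.05 s.
2. all three long stoppers are in the tray while the gate is still held up (all of step 1 and x of long_stopper1 in the frame of long_tray between -0.047 and 0.05 m and y of long_stopper1 in the frame of long_tray between -0.03 and 0.03 m and z of each of long_stopper1, long_stopper2, long_stopper3 in the frame of long_tray below 0.045 m and x of long_stopper2 in the frame of long_tray between -0.047 and 0.05 m and y of long_stopper2 in the frame of long_tray between -0.03 and 0.03 m and x of long_stopper3 in the frame of long_tray between -0.047 and 0.05 m and y of long_stopper3 in the frame of long_tray between -0.03 and 0.03 m), for 0.1 s.
At the end, for the whole second after the job is handed in: All three long stoppers lie still (under 30 mm/s) in the tray of their dispenser, centres within its walls; the gate is shut again (lever below 0.04 rad); the other lever is at rest (below 0.04 rad) and the short stoppers are within 15 mm of where they started (x of long_stopper1 in the frame of long_tray between -0.047 and 0.05 m and y of long_stopper1 in the frame of long_tray between -0.03 and 0.03 m and z of each of long_stopper1, long_stopper2, long_stopper3 in the frame of long_tray below 0.045 m and x of long_stopper2 in the frame of long_tray between -0.047 and 0.05 m and y of long_stopper2 in the frame of long_tray between -0.03 and 0.03 m and x of long_stopper3 in the frame of long_tray between -0.047 and 0.05 m and y of long_stopper3 in the frame of long_tray between -0.03 and 0.03 m and value of joint each of long_lever, short_lever below 0.04 rad and linear speed of each of long_stopper1, long_stopper2, long_stopper3 below 0.03 m/s and distance of each of short_stopper1, short_stopper2, short_stopper3 from where it was at the start of the episode below 0.015 m); the robot touches nothing.
It fails at once if the lever of the short-stopper dispenser is pressed (more than 0.08 rad) (value of joint short_lever above 0.08 rad).
It fails at once if the robot touches a stopper (contact force between any of the fingers, the arm and long_stopper1 above 0.3 N or contact force between any of the fingers, the arm and long_stopper2 above 0.3 N or contact force between any of the fingers, the arm and long_stopper3 above 0.3 N or contact force between any of the fingers, the arm and short_stopper1 above 0.3 N or contact force between any of the fingers, the arm and short_stopper2 above 0.3 N or contact force between any of the fingers, the arm and short_stopper3 above 0.3 N).
It fails at once if the robot touches a gate (contact force between any of the fingers, the arm and long_gate_plate above 0.5 N or contact force between any of the fingers, the arm and long_gate_bar above 0.5 N or contact force between any of the fingers, the arm and short_gate_plate above 0.5 N or contact force between any of the fingers, the arm and short_gate_bar above 0.5 N).
It fails at once if the gate is let down with only some of the stoppers out (value of joint long_lever below 0.05 rad and ((x of long_stopper1 in the frame of long_tray between -0.047 and 0.05 m and y of long_stopper1 in the frame of long_tray between -0.03 and 0.03 m and z of long_stopper1 in the frame of long_tray below 0.045 m) or (x of long_stopper2 in the frame of long_tray between -0.047 and 0.05 m and y of long_stopper2 in the frame of long_tray between -0.03 and 0.03 m and z of long_stopper2 in the frame of long_tray below 0.045 m) or (x of long_stopper3 in the frame of long_tray between -0.047 and 0.05 m and y of long_stopper3 in the frame of long_tray between -0.03 and 0.03 m and z of long_stopper3 in the frame of long_tray below 0.045 m)) and not ((x of long_stopper1 in the frame of long_tray between -0.047 and 0.05 m and y of long_stopper1 in the frame of long_tray between -0.03 and 0.03 m and z of long_stopper1 in the frame of long_tray below 0.045 m) and (x of long_stopper2 in the frame of long_tray between -0.047 and 0.05 m and y of long_stopper2 in the frame of long_tray between -0.03 and 0.03 m and z of long_stopper2 in the frame of long_tray below 0.045 m) and (x of long_stopper3 in the frame of long_tray between -0.047 and 0.05 m and y of long_stopper3 in the frame of long_tray between -0.03 and 0.03 m and z of long_stopper3 in the frame of long_tray below 0.045 m))).
It fails at once if the thermometer, corkscrew or collar is shifted by more than 15 mm (distance of any of thermometer, corkscrew, collar from where it was at the start of the episode above 0.015 m).
It also fails if it takes over 38 s, if anything falls off the work surface, if the arm or the gripper's body presses on something with over 40 N, if the wrist force passes 120 N, or if a joint passes its speed limit or range.

## Robot

A 6-joint arm with a two-finger parallel gripper is mounted at the origin on the work surface. World frame = base frame: x ahead of the robot, y to its left, z up, the work surface at z = 0. Lengths are in mm, angles in degrees, forces in N, time in s.
With the tool pointing down it reaches from about 300 to 850 mm from the base axis. Payload 4.2 kg.
Tool frame: the origin (TCP) lies at the very end of the fingers, on their centre line; the grasp point (between the pads) lies 19 mm behind it (r.grasp_offset is the distance from the TCP to the grasp point, in mm); z points along the fingers, y is the line along which they close (so a half turn about z gives the same grasp; the last joint's range is limited). The gripper opens to 91 mm and grips with 3 to 60 N. Pads are 32 mm wide; open, the fingers measure 118 mm over their backs; the gripper's body (76 mm by 178 mm) begins 60 mm behind the grasp point.
Start: joints at [-70.302, 18.312, 89.639, -0, 72.044, -1.146], TCP at [204.605, -537.382, 213.976] pointing down, gripper open.
Joint ranges: [-177.97, 177.97], [-48.28, 115.42], [12.27, 149.76], [-77.06, 257.06], [2.81, 150.46], [-146.56, 146.56]. Speed limits (degrees/s): [147.25, 147.25, 180, 180, 180, 180].

## Interface

Orientations are given as a 3x3 rotation matrix whose columns are the frame's x, y, z axes.
In Python, from cell import r gives the robot as it stands. The module is installed in compiled form; this text tells all that it offers.
- The arm moves only by the tool servo_tool, never from a script. Its argument "targets" is text: rows parted by semicolons, each of 4 numbers parted by spaces: the shift along the tool's x, y, z each as a share of 0.06 m, from -1 to 1, then the turn about the tool's z as a share of 0.08 rad, from -1 to 1. A call has exactly 10 rows; each row shifts and turns the commanded pose from where the row before left it, along the tool's axes as they then stand; what a row does not reach is not made up. A row lasts 1/8 s, in which the tool goes at most 62.5 mm and 10.7 degrees, less where a joint would pass 70% of its speed; a pose out of reach is approached as far as the arm can. A call with a number of a shift or a turn outside -1 to 1 is refused whole. A call with a gripper value outside its range is refused whole. "gripper" is the opening, from -1 (shut) to 1 (fully open), set as the call begins (left out, the last holds). The fingers move at their own pace and stop on an object; "grip_force" is the grip in N (left out, the last holds). Time passes only in rows, so rows that do not move let the fingers close, or fill a call up. It gives the time, the measured TCP pose, the force, the opening and the grip force at its end, in the units of the state.
- r.read_state(): the state, without advancing time (a new reading comes with each control period).
- r.capture(name): name is "scene" or "top"; returns the picture (480x640x3 uint8, blue, green, red); there is no depth.
- r.camera_params(name): a dict with "fx", "fy", "cx", "cy" (pixels), "position" and "attitude" of the camera in the world. Camera axes: x right, y down, z forward; pixel columns grow to the right and rows downward; lengths in mm; the calibration is good to about 2 mm. A picture is of the moment at which its call begins. camera_params takes no time and is no camera call.
- r.close_job(): hands the job in; it is judged then, once.
Trained networks look in the newest picture that a camera, given by its name, has taken for a name from the list of things; names that differ only in an ending like _2 or _b are one class to them, and where a whole thing is asked for, a point or a joint stands for the part that bears it (a point fixed in the world has none). Each returns a list of dicts, best first, with "conf" (0 to 1); they miss things now and then, are a little off and sometimes report something else, mostly with a low value. They report only what shows in the picture. A call takes as long as a camera call. They do not tell look-alikes from the thing itself.
- r.cut_out(target, camera): "mask" (480x640 bool, what is visible of it).
- r.place_of(target, camera): "location" ([x, y, z] in mm, in the coordinates of the camera as it stood for that picture, good to about 4 mm: a listed point, or the origin of a listed thing).
The state is a dict: "t": time; "qpos": joint angles; "qvel": joint speeds; "tau": joint torques, N m; "position": TCP position; "eef_rot": TCP orientation; "force": force on the tool from outside, world axes, zero at the start; "moment": the same for the moment, N m; "opening": finger opening in mm; "grip_force": force on a finger pad.
Only numpy, scipy, OpenCV 4.12 (cv2) and the standard library are available. Lean on these libraries where they do the work, as an engineer would, in place of code of your own. Each camera call takes 0.05 s, during which the arm holds its last target. There are 200 camera calls.

## Working session

There is one attempt and no reset: what is moved stays moved. The work goes in short steps, Python scripts to look and compute and a tool call to move; the robot and the scene stay as the last step left them, time stands still between calls to the robot, and variables do not carry over. Pictures are saved under pics/ and viewed, at most 10 in all, crops included, and the job is handed in when it is done.

Besides the shell and the picture viewer there is one more tool, called after "Call:" in YAML: its name, and indented under it one key for each argument. servo_tool: Moves the arm, as the interface text tells. Its arguments: {"type":"object","properties":{"targets":{"type":"string"},"gripper":{"type":"number"},"grip_force":{"type":"number"}},"required":["targets"]}

```bash
mkdir -p pics; cat > h.py <<'E'
from cell import r
import numpy as np, cv2
def w(cam,p):
    c=r.camera_params(cam); return np.array(c["position"])+np.array(c["attitude"])@np.array(p)
def px(cam,P):
    c=r.camera_params(cam); q=np.array(c["attitude"]).T@(np.array(P)-np.array(c["position"]))
    return c["fx"]*q[0]/q[2]+c["cx"], c["fy"]*q[1]/q[2]+c["cy"]
E
python3 - <<'E'
from h import *
print(r.camera_params("top"))
for cam in("top","scene"):
    cv2.imwrite(f"pics/{cam}1.png",r.capture(cam))
    for n in("long","short","long_paddle","long_gate","long_tray","long_stopper1","thermometer","corkscrew","collar"):
        print(cam,n,[(round(d["conf"],2),w(cam,d["location"]).round().tolist(),np.round(px(cam,w(cam,d["location"]))).tolist()) for d in r.place_of(n,cam)[:4]])
s=r.read_state();print(s["t"],s["position"],s["eef_rot"],s["opening"])
E
```

```text
{'fx': 562.6517192006563, 'fy': 562.6517192006563, 'cx': 326.7220417470364, 'cy': 245.91736788151704, 'position': array([ 330.47004198,  -14.85619193, 1333.1354288 ]), 'attitude': array([[ 0.06467431, -0.97680779,  0.20411706],
       [-0.99790531, -0.0636122 ,  0.0117675 ],
       [ 0.00148975, -0.20445055, -0.97887576]])}
top long [(0.67, [565.0, -233.0, 4.0], [423.0, 269.0])]
top short []
top long_paddle [(0.68, [436.0, -255.0, 122.0], [441.0, 321.0])]
top long_gate [(0.92, [606.0, -227.0, 34.0], [423.0, 250.0])]
top long_tray [(0.68, [609.0, -226.0, 35.0], [423.0, 249.0]), (0.66, [663.0, -217.0, 17.0], [419.0, 228.0])]
top long_stopper1 [(0.8, [649.0, -386.0, 16.0], [489.0, 238.0]), (0.76, [524.0, -94.0, 13.0], [365.0, 282.0]), (0.55, [545.0, -237.0, 56.0], [429.0, 275.0]), (0.49, [572.0, -232.0, 49.0], [426.0, 263.0])]
top thermometer [(0.93, [542.0, 460.0, -2.0], [135.0, 261.0])]
top corkscrew [(0.6, [533.0, -464.0, 2.0], [520.0, 289.0])]
top collar [(0.7, [625.0, -3.0, -6.0], [329.0, 240.0]), (0.6, [549.0, -235.0, 58.0], [428.0, 273.0])]
scene long [(0.64, [564.0, -237.0, 0.0]
[... 326 characters left out ...]
3.0], [210.0, 288.0])]
scene long_tray []
scene long_stopper1 [(0.68, [574.0, -235.0, 53.0], [206.0, 273.0]), (0.68, [649.0, -388.0, 9.0], [144.0, 328.0]), (0.56, [545.0, -238.0, 58.0], [203.0, 263.0]), (0.52, [593.0, -228.0, 44.0], [211.0, 281.0])]
scene thermometer [(0.77, [541.0, 455.0, 1.0], [464.0, 217.0]), (0.19, [561.0, -236.0, 2.0], [209.0, 283.0])]
scene corkscrew [(0.97, [528.0, -467.0, 4.0], [107.0, 296.0])]
scene collar [(0.57, [623.0, -5.0, 2.0], [309.0, 279.0])]
1.0 [ 204.59801556 -537.39582763  213.98895732] [[ 9.34566623e-01  3.55788175e-01  3.41063468e-05]
 [ 3.55788177e-01 -9.34566618e-01 -9.72424338e-05]
 [-2.72305494e-06  1.03014168e-04 -9.99999995e-01]] 91.44140206459426
```

```bash
python3 - <<'E'
import cv2
t=cv2.imread("pics/top1.png")
cv2.imwrite("pics/c1.png",cv2.resize(t[190:370,100:560],(800,313),interpolation=cv2.INTER_CUBIC))
cv2.imwrite("pics/c2.png",cv2.resize(t[210:350,385:485],(428,600),interpolation=cv2.INTER_CUBIC))
E
```

```text
(no output)
```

View pics/c1.png

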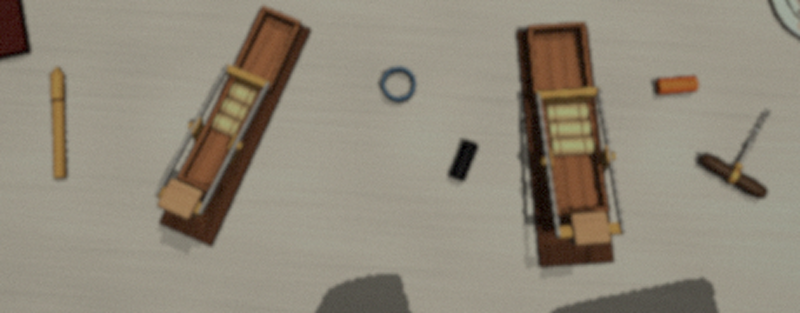

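View pics/c2.png

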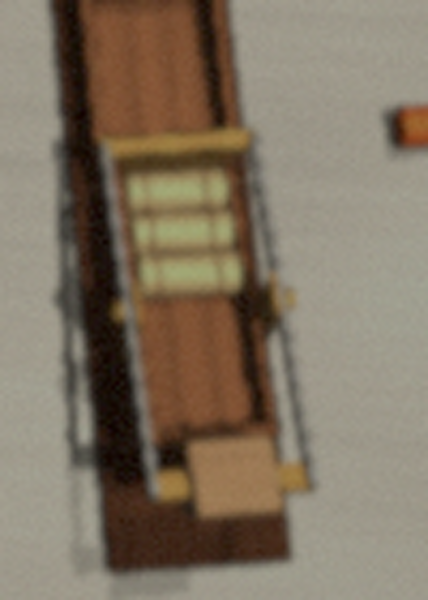

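View pics/scene1.png

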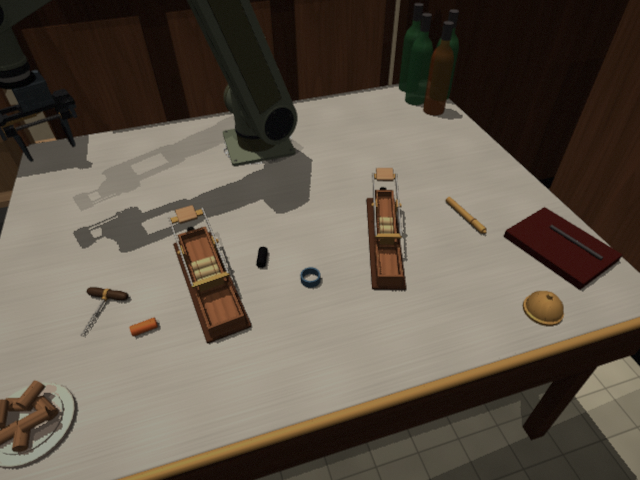

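The right-hand dispenser in the top view (pixel 423,269; wide chute, long stoppers, paddle at 440,321) is the long one. The left-hand one (about 225,255) is narrow, with short stoppers. The black piece (about 365,282) and the orange one (489,238) are look-alikes lying loose. The crop c2 confirms this: three pale long stoppers are behind the gate.

Paddle is at about (434, -255, 123) and yaw is about 8.6°. I'll shut the fingers, turn, and go above the paddle.

Call:
servo_tool:
  targets: "0 0 0 0.89; 0 0 0 0.89; 0 0 0 0.89; 0.64 -0.58 0 0; 0.64 -0.58 0 0; 0.64 -0.58 0 0; 0.64 -0.58 0 0; 0.64 -0.58 0 0; 0.64 -0.58 0 0; 0.64 -0.58 0 0"
  gripper: -1
  grip_force: 10

```text
t: 2.25
position: [434.9, -255.0, 214.2]
eef_rot: [[0.989, 0.15, 0.001], [0.15, -0.989, -0.001], [0.001, 0.001, -1.0]]
force: [0.7, -1.3, -0.2]
opening: 0.1
grip_force: 0.0
```

Call:
servo_tool:
  targets: "0 0 0.3 0; 0 0 0.3 0; 0 0 0.3 0; 0 0 0.2 0; 0 0 0.1 0; 0 0 0 0; 0 0 0 0; 0 0 0 0; 0 0 0 0; 0 0 0 0"

```text
t: 3.5
position: [434.0, -256.3, 142.1]
eef_rot: [[0.989, 0.15, 0.0], [0.15, -0.989, -0.0], [0.0, 0.0, -1.0]]
force: [-0.1, 0.2, 0.2]
opening: 0.6
grip_force: 0.0
```

```bash
python3 - <<'E'
from h import *
s=cv2.resize(r.capture("scene")[150:350,110:310],(600,600),interpolation=cv2.INTER_CUBIC)
cv2.imwrite("pics/s2.png",s)
print(r.read_state()["position"],r.read_state()["t"])
for cam in("scene",):
    print([(round(d["conf"],2),w(cam,d["location"]).round()) for d in r.place_of("long_paddle",cam)])
E
```

```text
[ 433.94578132 -256.35058322  142.05158293] 3.55
[(0.71, array([ 437., -254.,  125.])), (0.65, array([ 574., -234.,   54.]))]
```

View pics/s2.png

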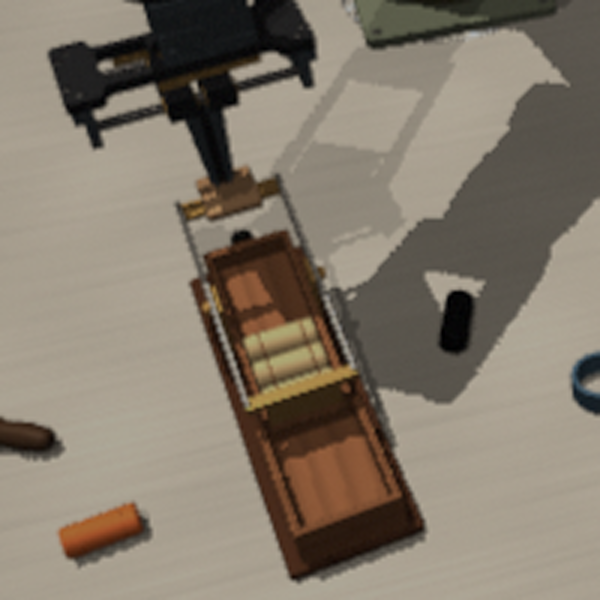

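The shut fingertips (crop 225,180) are over the paddle (230,192), clear of the side arms. I'll press down about 46 mm and hold.

Call:
servo_tool:
  targets: "0 0 0.12 0; 0 0 0.12 0; 0 0 0.12 0; 0 0 0.12 0; 0 0 0.12 0; 0 0 0.12 0; 0 0 0.05 0; 0 0 0 0; 0 0 0 0; 0 0 0 0"

```text
t: 4.85
position: [433.0, -256.4, 95.6]
eef_rot: [[0.989, 0.15, -0.002], [0.15, -0.989, -0.0], [-0.002, -0.0, -1.0]]
force: [-4.5, -0.5, 5.9]
opening: 0.6
grip_force: 3.3
```

Call:
servo_tool:
  targets: "0 0 0 0; 0 0 0 0; 0 0 0 0; 0 0 0 0; 0 0 0 0; 0 0 0 0; 0 0 0 0; 0 0 0 0; 0 0 0 0; 0 0 0 0"

```text
t: 6.1
position: [433.0, -256.4, 95.6]
eef_rot: [[0.989, 0.15, -0.002], [0.15, -0.989, -0.0], [-0.002, -0.0, -1.0]]
force: [-4.2, -1.3, 5.8]
opening: 0.8
grip_force: 3.3
```

```bash
python3 - <<'E'
from h import *
s=cv2.resize(r.capture("scene")[150:350,110:310],(600,600),interpolation=cv2.INTER_CUBIC)
cv2.imwrite("pics/s3.png",s)
print(r.read_state()["position"],r.read_state()["force"])
E
```

```text
[ 432.97891337 -256.38603901   95.62043468] [-4.2098922  -0.67765665  5.65452893]
```

View pics/s3.png

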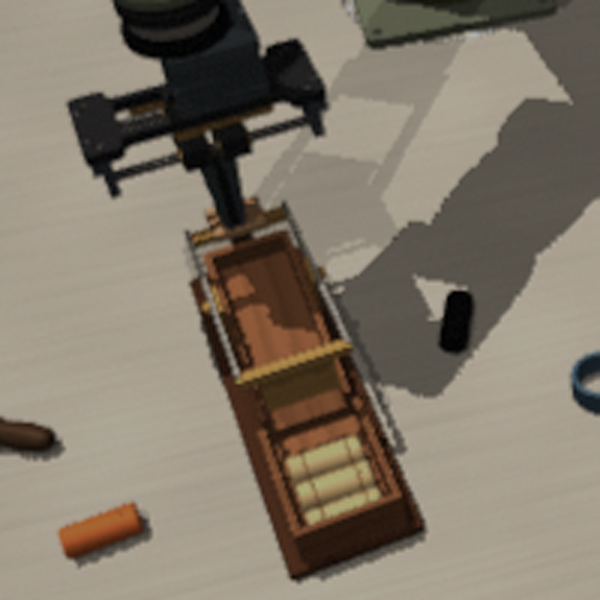

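All three stoppers lie in the tray (crop 325,455 / 335,482 / 343,508) and the gate is up. Now I'll let go smoothly, straight up.

Call:
servo_tool:
  targets: "0 0 -0.12 0; 0 0 -0.12 0; 0 0 -0.12 0; 0 0 -0.12 0; 0 0 -0.15 0; 0 0 -0.3 0; 0 0 -0.5 0; 0 0 -0.4 0; 0 0 0 0; 0 0 0 0"

```text
t: 7.4
position: [433.0, -255.9, 204.4]
eef_rot: [[0.989, 0.15, -0.002], [0.15, -0.989, 0.001], [-0.002, -0.001, -1.0]]
force: [0.3, 0.4, 0.1]
opening: 0.0
grip_force: 0.0
```

Call:
servo_tool:
  targets: "0 0 0 0; 0 0 0 0; 0 0 0 0; 0 0 0 0; 0 0 0 0; 0 0 0 0; 0 0 0 0; 0 0 0 0; 0 0 0 0; 0 0 0 0"

```text
t: 8.65
position: [433.9, -256.3, 205.6]
eef_rot: [[0.989, 0.15, 0.0], [0.15, -0.989, -0.0], [0.0, 0.0, -1.0]]
force: [0.5, -0.4, 0.3]
opening: 0.1
grip_force: 0.0
```

```bash
python3 - <<'E'
from h import *
s=cv2.resize(r.capture("scene")[150:350,110:310],(600,600),interpolation=cv2.INTER_CUBIC)
cv2.imwrite("pics/s4.png",s)
print(r.read_state()["position"],r.read_state()["force"])
E
```

```text
[ 433.92796619 -256.3245603   205.54270041] [ 0.16549526 -0.17661339  1.22683089]
```

View pics/s4.png

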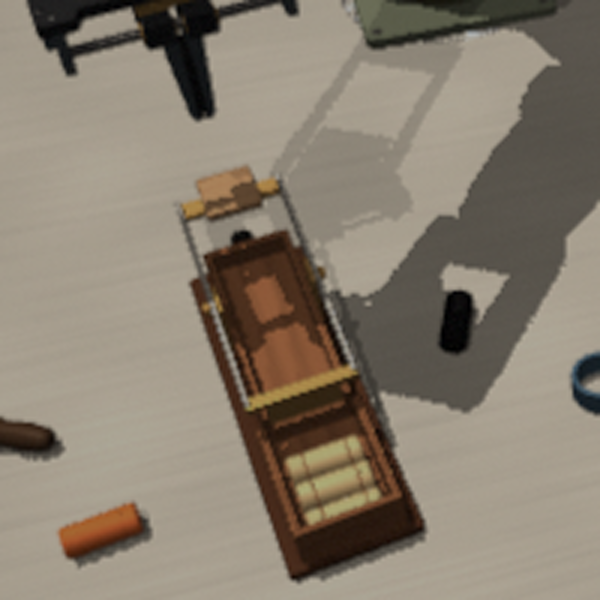

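The gate is shut again (crop 300,390) with the paddle back up (230,190). The three stoppers lie in the tray, and the fingers are clear.

```bash
python3 -c "
from cell import r
print(r.close_job())"
```

```text
the job is handed in; nothing more can be done
None
```

I pressed the long-stopper dispenser's paddle until all three stoppers had rolled into the tray, then let go; the last picture shows the gate shut, and the job is handed in (no verdict was returned).

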